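# Feed the sanding block along the fence with a push stick

### The job

Give the pale board one full sanding pass: pick up the yellow push stick by its upright handle and, with its black nose behind the brown sanding block, push the block along the aluminium fence until it rests against the dark stop at the left end, keeping it flat against the fence all the way. Touch the sanding block only with the push stick. Finish by letting go of the stick, leaving it standing upright on the board behind the block.

Things in the scene. Friction and masses are not known exactly. Their poses are not given: they have to be found in the camera images.
- jig: Fixed sanding jig, 360 mm long (its y), 110 mm wide. Origin mid-length on its underside, which is on the bench. Pale board top z = 18 mm, x -45 to +35. Aluminium fence along y on the +x side (far from the robot): face x = +35, top z = 43. Dark stop across the +y (left) end: face y = +165, top z = 40. The block is fed in +y; the -y end is open.
- sanding_block: Brown sanding block, 62 (its x) x 101 (its y) x 28 mm high, about 0.2 kg, lying on the pale board with its long side within 4 mm of the fence, well short of the stop. Origin at the centre of its underside, y along the feed. Against fence and stop it is at x = +4, y = +114 mm in the jig's frame.
- stick_grip (a point): Centre of the upright handle of the yellow push stick (loose, 0.15 kg, standing on the bench), 55 mm above its underside. Handle 22 mm thick (x), 56 mm long (y), top 82 mm above the underside. Foot below it 36 mm wide (x), 160 mm long (y), 18 mm high; its front end, the black rubber nose, is 80 mm from here in +y, its rear end 80 mm in -y.
- push_stick: The same push stick; origin at the centre of its underside, axes as above.
There are look-alikes about, which are no part of the job. Of the things shaped like the push_stick, the yellow one is meant. Of the things that look like the sanding_block, the larger one is meant.

How it is judged (in metres and radians):
On the way, in this order (a step that is already met when the one before it is completed fails the run):
1. the push stick is picked up by the gripper (contact force between the fingers and push_stick above 0.5 N and height (world z) of push_stick above 0.015 m), for 0.1 s.
2. the held push stick is pushing the block past the middle of the fence (y of sanding_block in the frame of jig above 0.03 m and contact force between push_stick and sanding_block above 0.05 N and contact force between the fingers and push_stick above 0.5 N), for 0.05 s.
At the end, for the whole second after the job is handed in: The sanding block lies flat on the board, at rest, within 10 mm of the stop, within 10 mm of the fence and within 10 degrees of parallel to it; the push stick stands upright and at rest on the board, released (y of sanding_block in the frame of jig above 0.104 m and x of sanding_block in the frame of jig above -0.006 m and angle between the y axis of sanding_block and the y axis of jig, either way round below 0.175 rad and angle between sanding_block's own z axis and vertical below 0.1 rad and linear speed of each of sanding_block, push_stick below 0.01 m/s and angle between push_stick's own z axis and vertical below 0.2 rad and z of push_stick in the frame of jig between 0.012 and 0.03 m); the robot touches nothing.
It fails at once if the sanding block leaves the fence by more than 14 mm (x of sanding_block in the frame of jig below -0.01 m).
It fails at once if the sanding block turns more than 12 degrees from the fence (angle between the y axis of sanding_block and the y axis of jig, either way round above 0.21 rad).
It fails at once if the gripper or arm touches the sanding block (contact force between any of the fingers, the arm and sanding_block above 0.5 N).
It also fails if it takes over 40 s, if anything falls off the work surface, if the arm or the gripper's body presses on something with over 40 N, if the wrist force passes 120 N, or if a joint passes its speed limit or range.

### The arm

A 6-joint arm with a two-finger parallel gripper is mounted at the origin on a cart in front of the work surface, level with it; the furniture and walls round the work are solid. World frame = base frame: x ahead of the robot, y to its left, z up, the work surface at z = 0. Lengths are in mm, angles in rad, forces in N, time in s.
With the tool pointing down it reaches from about 300 to 775 mm from the base axis. Payload 14.6 kg.
Tool frame: the origin (TCP) lies at the very end of the fingers, on their centre line; the grasp point (between the pads) lies 19 mm behind it; z points along the fingers, y is the line along which they close (so a half turn about z gives the same grasp; the last joint's range is limited). The gripper opens to 94 mm and grips with 3 to 60 N. Pads are 16 mm wide; open, the fingers measure 119 mm over their backs; the gripper's body (75 mm by 177 mm) begins 78 mm behind the grasp point.
Start: joints at [1.227, 0.3, 1.521, -0, 1.321, -0.067], TCP at [150.301, 529.055, 205.446] pointing down, gripper open.
Joint ranges: [-3.03, 3.03], [-0.79, 2.21], [0.23, 2.52], [-1.04, 4.18], [0, 3.07], [-2.55, 2.55]. Speed limits (rad/s): [2.22, 2.22, 2.57, 3.14, 3.14, 3.14].

### API

Orientations are given as [roll, pitch, yaw] about the fixed x, y, z axes, in that order (R = Rz(yaw) Ry(pitch) Rx(roll)).
In Python, from cell import manip, camera, get_calibration gives the robot as it stands.
- The arm moves only by the tool arm_command, never from a script. Its argument "targets" is a list of rows, each an object of numbers: "hand": the opening, from -1 (shut) to 1 (fully open), so that 0 is half open; "x", "y", "z": the shift along the tool's x, y, z in m; "yaw": the turn about the tool's z in rad. In form: [{"hand": .., "x": .., "y": .., "z": .., "yaw": ..}, ...]. A call has 1 to 10 rows; each row shifts and turns the commanded pose from where the row before left it, along the tool's axes as they then stand; what a row does not reach is not made up. A row lasts 1/10 s, in which the tool goes at most 50 mm and 8.59 degrees, less where a joint would pass 70% of its speed; a pose out of reach is approached as far as the arm can. A call is refused whole if a number of a shift passes 0.05 or a number of a turn 0.15, either way. A call with a gripper value outside its range is refused whole. The fingers move at their own pace and stop on an object; "newtons" is the grip in N (left out, the last holds). Time passes only in rows, so rows that do not move let the fingers close. It gives the time, the measured TCP pose, the force, the opening and the grip force at its end, in the units of the state.
- manip.read_state(): the state, without advancing time (a new reading comes with each control period).
- camera(name): name is "scene" or "top" or "wrist"; returns the picture (400x640x3 uint8, red, green, blue); there is no depth.
- get_calibration(name): a dict with "K" (3x3 intrinsics, pixels), "cam_to_world" (4x4, takes a point from camera to world coordinates). Camera axes: x right, y up, looking along -z (the intrinsics and any distortion apply to the point x, -y, -z); pixel columns grow to the right and rows downward; lengths in mm; the calibration is good to about 2 mm. A picture is of the moment at which its call begins: read the wrist's pose just before it. get_calibration takes no time and is no camera call; for the wrist camera it gives the pose at the moment of the call.
- manip.sign_off(): hands the job in; it is judged then, once.
The state is a dict: "clock": time; "joints": joint angles; "qd": joint speeds; "effort": joint torques, N m; "eef_pos": TCP position; "eef_rot": TCP orientation; "wrist_force": force on the tool from outside, world axes, zero at the start; "moment": the same for the moment, N m; "finger_gap": finger opening in mm; "finger_force": force on a finger pad.
Only numpy, scipy, OpenCV 4.12 (cv2) and the standard library are available. Lean on these libraries where they do the work, as an engineer would, in place of code of your own. Each camera call takes 0.05 s, during which the arm holds its last target. There are 200 camera calls.

## Working session

There is one attempt and no reset: what is moved stays moved. The work goes in short steps, Python scripts to look and compute and a tool call to move; the robot and the scene stay as the last step left them, time stands still between calls to the robot, and variables do not carry over. Pictures are saved under pics/ and viewed, at most 10 in all, crops included, and the job is handed in when it is done.

Besides the shell and the picture viewer there is one more tool, called as name(argument=value, ...) on one line, values as JSON. arm_command: Moves the arm, as the interface text tells. Its arguments: {"type":"object","properties":{"targets":{"type":"array"},"newtons":{"type":"number"}},"required":["targets"]}

```bash
mkdir -p pics; cat > h.py <<'E'
import numpy as np, cv2
from cell import manip, camera, get_calibration
def snap(name,fn):
    c=get_calibration(name); im=camera(name); cv2.imwrite('pics/'+fn,im[:,:,::-1]); np.savez('pics/'+fn+'.npz',im=im,K=c['K'],T=c['cam_to_world'])
    return im,c
def back(fn,uv,z):
    d=np.load('pics/'+fn+'.npz'); K,T=d['K'],d['T']
    u,v=uv; r=np.linalg.inv(K)@[u,v,1]; r=T[:3,:3]@[r[0],-r[1],-r[2]]; o=T[:3,3]
    return o+r*(z-o[2])/r[2]
E
python3 - <<'E'
from h import *
for n in ("top","scene"):
    im,c=snap(n,n+'0.png'); print({k:np.round(v,2).tolist() if not isinstance(v,str) else v for k,v in c.items()})
s=manip.read_state();print(s)
E
```

```text
{'K': [[482.79, 0.0, 310.28], [0.0, 482.79, 201.26], [0.0, 0.0, 1.0]], 'cam_to_world': [[0.03, 1.0, -0.05, 418.27], [-1.0, 0.03, 0.01, -130.54], [0.01, 0.05, 1.0, 1479.43], [0.0, 0.0, 0.0, 1.0]]}
{'K': [[513.52, 0.0, 315.1], [0.0, 513.52, 193.93], [0.0, 0.0, 1.0]], 'cam_to_world': [[0.82, 0.27, -0.5, -193.86], [-0.57, 0.38, -0.73, -1135.79], [-0.01, 0.88, 0.47, 702.69], [0.0, 0.0, 0.0, 1.0]]}
{'clock': 0.1, 'joints': array([ 1.22739553e+00,  3.00437203e-01,  1.52150573e+00, -4.10248370e-05,
        1.32068083e+00, -6.66413894e-02]), 'qd': array([ 0.00094648,  0.00032435, -0.00352951,  0.0004766 , -0.00023604,
       -0.00026038]), 'effort': array([ 2.17876482e-04, -5.32649946e+01, -3.53277898e+01,  7.08684535e-02,
        2.35891604e-02, -3.04043715e-05]), 'eef_pos': array([150.24056939, 528.84657825, 204.93679422]), 'eef_rot': array([-3.14056119e+00, -2.90142113e-05,  2.86484340e+00]), 'wrist_force': array([-0.55599383, -0.45770654, -0.28565796]), 'moment': array([-0.01525299, -0.021551  ,  0.05509237]), 'finger_force': 0.0, 'finger_gap': 94.16125514700012}
```

View pics/top0.png

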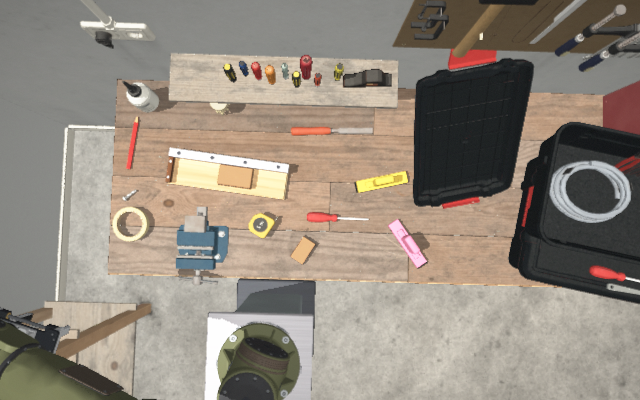

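View pics/scene0.png

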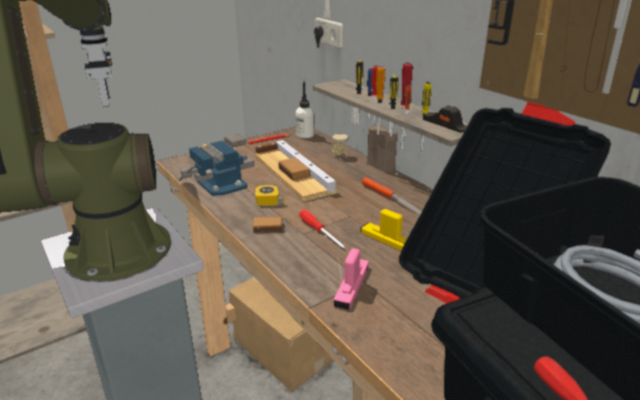

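The top view shows the jig at about (170-290, 150-197), the brown block at (236,177), the yellow stick at (382,182), and a shelf above. I'll enlarge both regions.

```bash
python3 - <<'E'
from h import *
a=cv2.imread('pics/top0.png')
b=cv2.resize(a[140:205,160:300],None,fx=5.6,fy=5.6,interpolation=cv2.INTER_CUBIC)[:,:784]
c=cv2.resize(a[165:205,345:415],None,fx=5.6,fy=5.6,interpolation=cv2.INTER_CUBIC)
s=cv2.imread('pics/scene0.png')[195:265,350:420]
s=cv2.resize(s,None,fx=5.6*40/70,fy=5.6*40/70,interpolation=cv2.INTER_CUBIC)
r=np.hstack([c,s]);r=cv2.copyMakeBorder(r,0,0,0,784-r.shape[1],cv2.BORDER_CONSTANT)
cv2.imwrite('pics/crop1.png',np.vstack([b,r]));print(b.shape,c.shape)
E
```

```text
(364, 784, 3) (224, 392, 3)
```

View pics/crop1.png

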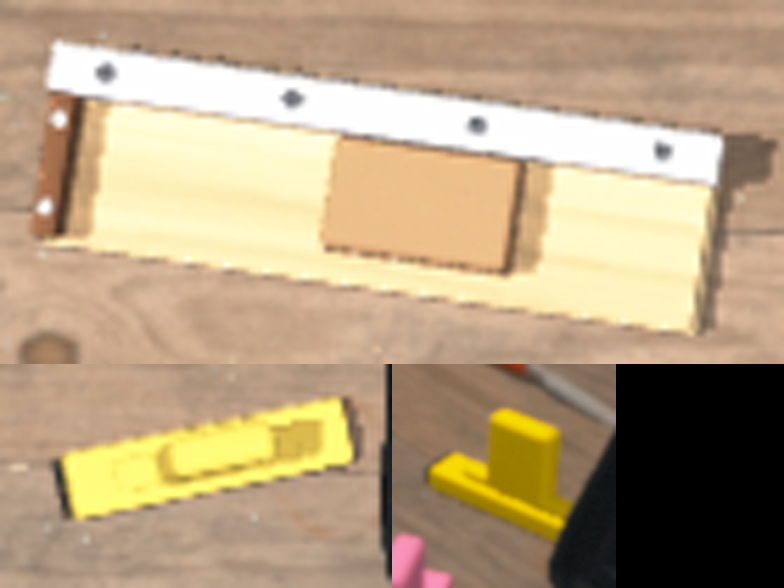

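The crop shows the fence top from (48,95) to (715,184) on its inner edge and the block top corners at (338,137), (523,160), (508,272), (325,247). The yellow stick's foot corners are at (62,455), (345,398), (355,460), (72,520), and its dark nose is at the left end.

```bash
python3 - <<'E'
from h import *
P=lambda U,V,z: back('top0.png',((U+.5)/5.6-.5+160,(V+.5)/5.6-.5+140),z)[:2]
S=lambda U,V,z: back('top0.png',((U+.5)/5.6-.5+345,(V-364+.5)/5.6-.5+165),z)[:2]
fl,fr=P(50,95,43),P(715,184,43)
d=fl-fr;L=np.linalg.norm(d);d/=L;yaw=np.arctan2(-d[0],d[1]);nx=np.array([d[1],-d[0]])
jo=(fl+fr)/2-35*nx
print('fence',fl,fr,L,'jig yaw',yaw,'origin',jo)
b=[P(*q,46) for q in((338,137),(523,160),(508,272),(325,247))]
c=np.mean(b,0);print('block',c,[np.linalg.norm(b[i]-b[i-1]) for i in range(4)],'in jig',(c-jo)@nx,(c-jo)@d)
for q in((45,243),(698,333)): e=P(*q,18)-jo; print('board corner',e@nx,e@d)
f=[S(*q,18) for q in((62,455),(345,398),(355,460),(72,520))]
c=np.mean(f,0);w=(f[0]+f[3]-f[1]-f[2]);print('stick',c,[np.linalg.norm(f[i]-f[i-1]) for i in range(4)],'yaw',np.arctan2(-w[0],w[1]))
h=[S(*q,82) for q in((172,440),(272,424),(275,460),(165,478))];print('handle',np.mean(h,0))
E
```

```text
fence [615.51168312 285.61088415] [578.21986012 -70.16768661] 357.7276498610142 jig yaw -0.10443615173220755 origin [562.05646912 111.3702231 ]
block [562.71465726  84.2239355 ] [np.float64(59.07872107489646), np.float64(99.1847767772253), np.float64(60.26879644586133), np.float64(98.0608345047091)] in jig 3.484505006583084 -26.929767303685523
board corner -42.39106661378584 177.21681396886797
board corner -43.82886159201872 -179.32816833692678
stick [ 562.02838908 -357.43255908] [np.float64(35.760849939239115), np.float64(157.40489009521573), np.float64(34.228943014907536), np.float64(157.55610408518928)] yaw 0.23297020348160297
handle [ 559.93877952 -353.84892656]
```

arm_command(targets=[{"hand": 1,"yaw": 0.15},{"hand": 1,"yaw": 0.15},{"hand": 1,"yaw": 0.15},{"hand": 1,"yaw": 0.15},{"hand": 1,"yaw": 0.15},{"hand": 1,"yaw": 0.15},{"hand": 1,"yaw": 0.15},{"hand": 1,"yaw": 0.01}])

```text
schema error: expected keys hand, x, y, z, yaw
```

```bash
cat >> h.py <<'E'
def plan(x,y,z):
    s=manip.read_state(); p=s['eef_pos'];a=s['eef_rot'][2]; d=np.array([x,y,z])-p
    t=[d[0]*np.cos(a)+d[1]*np.sin(a), d[0]*np.sin(a)-d[1]*np.cos(a), -d[2]]
    print('at',np.round(p,1),'rot',np.round(s['eef_rot'],3),'tool shift mm',np.round(t,1),'rows',np.linalg.norm(d)/48,'t',s['clock'],'gap',s['finger_gap'],'F',np.round(s['wrist_force'],1),s['finger_force'])
E
python3 - <<'E'
from h import *
def proj(n):
    d=np.load(f'pics/{n}.npz');T=np.linalg.inv(d['T']);return d['K']@np.diag([1,-1,-1])@T[:3]
A,B=proj('top0.png'),proj('scene0.png')
for a,b in (((414,203),(402,262)),((416,78),(478,110)),((530,62),(606,150))):
    X=cv2.triangulatePoints(A,B,np.array(a,float),np.array(b,float));print((X[:3]/X[3]).ravel().round())
plan(545,-340,205)
E
```

```text
[ 502. -459.   20.]
[ 791. -390.  303.]
[ 845. -678.  287.]
at [150.2 528.8 204.9] rot [-3.141 -0.     2.865] tool shift mm [-6.171e+02 -7.279e+02 -1.000e-01] rows 19.88169642384634 t 0.1 gap 94.16125514700012 F [-0.6 -0.5 -0.3] 0.0
```

arm_command(targets=[{"hand": 1,"x": 0,"y": 0,"z": 0,"yaw": 0.15},{"hand": 1,"x": 0,"y": 0,"z": 0,"yaw": 0.15},{"hand": 1,"x": 0,"y": 0,"z": 0,"yaw": 0.15},{"hand": 1,"x": 0,"y": 0,"z": 0,"yaw": 0.15},{"hand": 1,"x": 0,"y": 0,"z": 0,"yaw": 0.15},{"hand": 1,"x": 0,"y": 0,"z": 0,"yaw": 0.15},{"hand": 1,"x": 0,"y": 0,"z": 0,"yaw": 0.15},{"hand": 1,"x": 0,"y": 0,"z": 0,"yaw": 0.01}])

```text
clock: 0.9
eef_pos: [150.3, 528.9, 205.2]
eef_rot: [-3.141, 0.001, 1.802]
wrist_force: [0.9, 0.4, -0.4]
finger_gap: 94.2
finger_force: 0.0
```

```bash
python3 - <<'E'
from h import *
plan(540,-330,205)
E
```

```text
at [150.3 528.9 205.2] rot [-3.141e+00  1.000e-03  1.802e+00] tool shift mm [-9.254e+02  1.826e+02  2.000e-01] rows 19.650191743317308 t 0.9 gap 94.21570911544666 F [ 0.9  0.4 -0.4] 0.0
```

arm_command(targets=[{"hand": 1,"x": -0.045,"y": 0.009,"z": 0,"yaw": 0},{"hand": 1,"x": -0.045,"y": 0.009,"z": 0,"yaw": 0},{"hand": 1,"x": -0.045,"y": 0.009,"z": 0,"yaw": 0},{"hand": 1,"x": -0.045,"y": 0.009,"z": 0,"yaw": 0},{"hand": 1,"x": -0.045,"y": 0.009,"z": 0,"yaw": 0},{"hand": 1,"x": -0.045,"y": 0.009,"z": 0,"yaw": 0},{"hand": 1,"x": -0.045,"y": 0.009,"z": 0,"yaw": 0},{"hand": 1,"x": -0.045,"y": 0.009,"z": 0,"yaw": 0},{"hand": 1,"x": -0.045,"y": 0.009,"z": 0,"yaw": 0},{"hand": 1,"x": -0.045,"y": 0.009,"z": 0,"yaw": 0}])

```text
clock: 1.9
eef_pos: [342.5, 110.4, 205.7]
eef_rot: [3.141, 0.0, 1.81]
wrist_force: [0.6, 0.9, 1.2]
finger_gap: 94.0
finger_force: 0.0
```

arm_command(targets=[{"hand": 1,"x": -0.045,"y": 0.009,"z": 0,"yaw": 0},{"hand": 1,"x": -0.045,"y": 0.009,"z": 0,"yaw": 0},{"hand": 1,"x": -0.045,"y": 0.009,"z": 0,"yaw": 0},{"hand": 1,"x": -0.045,"y": 0.009,"z": 0,"yaw": 0},{"hand": 1,"x": -0.045,"y": 0.009,"z": 0,"yaw": 0},{"hand": 1,"x": -0.045,"y": 0.009,"z": 0,"yaw": 0},{"hand": 1,"x": -0.045,"y": 0.009,"z": 0,"yaw": 0},{"hand": 1,"x": -0.045,"y": 0.009,"z": 0,"yaw": 0},{"hand": 1,"x": -0.04,"y": 0.009,"z": 0,"yaw": 0},{"hand": 1,"x": 0,"y": 0,"z": 0,"yaw": 0}])

```text
clock: 2.9
eef_pos: [514.2, -261.6, 204.0]
eef_rot: [-3.14, -0.001, 1.806]
wrist_force: [0.3, 0.1, -0.8]
finger_gap: 94.0
finger_force: 0.0
```

```bash
python3 - <<'E'
from h import *
snap('wrist','w1.png'); plan(561,-356,205)
E
```

```text
at [ 513.7 -259.5  204.2] rot [-3.140e+00 -1.000e-03  1.807e+00] tool shift mm [-104.9   23.5   -0.8] rows 2.238636090624252 t 2.95 gap 93.75175965011722 F [-0.2  0.2 -0.2] 0.0
```

View pics/w1.png

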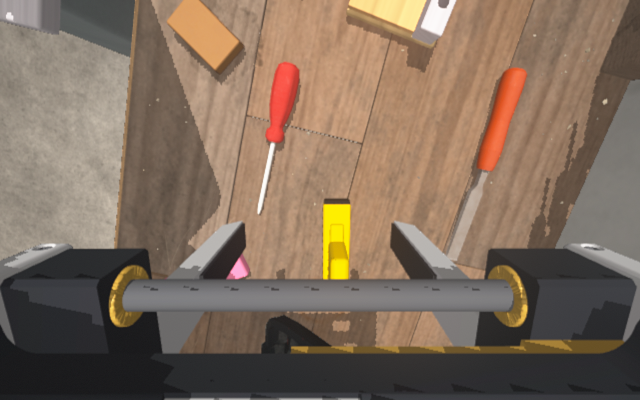

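The wrist picture shows the yellow stick straight along the image, with its black nose at (324-350, 200) and foot sides at columns 323/352 lower down. This confirms the nose is on the +y side.

```bash
python3 - <<'E'
from h import *
n=(back('w1.png',(324,200),18)+back('w1.png',(350,200),18))/2
q=(back('w1.png',(323,270),18)+back('w1.png',(351.5,270),18))/2
d=n-q;yaw=np.arctan2(-d[0],d[1]);print(n,q,yaw,np.linalg.norm(back('w1.png',(324,200),18)-back('w1.png',(350,200),18)))
for a in(yaw,.233): print(n[:2]-80*np.array([-np.sin(a),np.cos(a)]))
plan(561,-356,125)
E
```

```text
[ 542.33265781 -276.14092651   18.        ] [ 566.91882289 -370.74044718   18.        ] 0.2542719092749616 33.342385436015945
[ 562.45592143 -353.56866225]
[ 560.80445721 -353.97917307]
at [ 513.7 -259.5  204.2] rot [-3.140e+00 -1.000e-03  1.807e+00] tool shift mm [-104.9   23.5   79.2] rows 2.781005328854089 t 2.95 gap 93.75175965011722 F [-0.2  0.2 -0.2] 0.0
```

arm_command(targets=[{"hand": 1,"x": -0.035,"y": 0.008,"z": 0,"yaw": -0.01},{"hand": 1,"x": -0.035,"y": 0.008,"z": 0,"yaw": 0},{"hand": 1,"x": -0.032,"y": 0.009,"z": 0,"yaw": 0},{"hand": 1,"x": 0,"y": 0,"z": 0.03,"yaw": 0},{"hand": 1,"x": 0,"y": 0,"z": 0.03,"yaw": 0},{"hand": 1,"x": 0,"y": 0,"z": 0.03,"yaw": 0},{"hand": 1,"x": 0,"y": 0,"z": 0.03,"yaw": 0},{"hand": 1,"x": 0,"y": 0,"z": 0,"yaw": 0}])

```text
clock: 3.75
eef_pos: [560.7, -349.0, 81.6]
eef_rot: [-3.137, -0.005, 1.818]
wrist_force: [-0.3, 1.0, -0.4]
finger_gap: 94.2
finger_force: 0.0
```

```bash
python3 - <<'E'
from h import *
plan(562,-355,39)
E
```

```text
at [ 560.7 -349.    81.6] rot [-3.137 -0.005  1.818] tool shift mm [-6.2 -0.2 42.6] rows 0.8973286639495893 t 3.75 gap 94.19132467799898 F [-0.3  1.  -0.4] 0.0
```

arm_command(targets=[{"hand": 1,"x": -0.005,"y": 0,"z": 0.02,"yaw": 0},{"hand": 1,"x": 0,"y": 0,"z": 0.022,"yaw": 0},{"hand": 1,"x": 0,"y": 0,"z": 0,"yaw": 0},{"hand": -1,"x": 0,"y": 0,"z": 0,"yaw": 0},{"hand": -1,"x": 0,"y": 0,"z": 0,"yaw": 0},{"hand": -1,"x": 0,"y": 0,"z": 0,"yaw": 0},{"hand": -1,"x": 0,"y": 0,"z": 0,"yaw": 0},{"hand": -1,"x": 0,"y": 0,"z": 0,"yaw": 0},{"hand": -1,"x": 0,"y": 0,"z": 0,"yaw": 0},{"hand": -1,"x": 0,"y": 0,"z": 0,"yaw": 0}], newtons=40)

```text
clock: 4.75
eef_pos: [563.5, -356.1, 43.5]
eef_rot: [-3.142, -0.0, 1.815]
wrist_force: [0.8, 0.3, 0.4]
finger_gap: 41.4
finger_force: 0.0
```

arm_command(targets=[{"hand": -1,"x": 0,"y": 0,"z": 0.003,"yaw": 0},{"hand": -1,"x": 0,"y": 0,"z": 0,"yaw": 0},{"hand": -1,"x": 0,"y": 0,"z": 0,"yaw": 0},{"hand": -1,"x": 0,"y": 0,"z": 0,"yaw": 0},{"hand": -1,"x": 0,"y": 0,"z": 0,"yaw": 0},{"hand": -1,"x": 0,"y": 0,"z": 0,"yaw": 0}])

```text
clock: 5.35
eef_pos: [563.5, -356.0, 40.4]
eef_rot: [-3.142, -0.0, 1.815]
wrist_force: [0.1, -0.4, -1.7]
finger_gap: 21.5
finger_force: 40.0
```

arm_command(targets=[{"hand": -1,"x": 0,"y": 0,"z": -0.02,"yaw": 0},{"hand": -1,"x": 0,"y": 0,"z": -0.03,"yaw": 0},{"hand": -1,"x": 0,"y": 0,"z": -0.025,"yaw": 0},{"hand": -1,"x": 0,"y": 0,"z": 0,"yaw": 0.1},{"hand": -1,"x": 0,"y": 0,"z": 0,"yaw": 0.1},{"hand": -1,"x": 0,"y": 0,"z": 0,"yaw": 0.1},{"hand": -1,"x": 0,"y": 0,"z": 0,"yaw": 0.05},{"hand": -1,"x": 0,"y": 0,"z": 0,"yaw": 0}])

```text
clock: 6.15
eef_pos: [563.5, -356.1, 115.4]
eef_rot: [-3.142, 0.0, 1.464]
wrist_force: [0.2, -0.1, -1.0]
finger_gap: 21.6
finger_force: 40.0
```

```bash
python3 - <<'E'
from h import *
plan(546,-78,115)
E
```

```text
at [ 563.5 -356.1  115.4] rot [-3.142  0.     1.464] tool shift mm [274.6 -47.    0.4] rows 5.804637580777142 t 6.15 gap 21.614045681978503 F [ 0.2 -0.1 -1. ] 39.999107122421265
```

arm_command(targets=[{"hand": -1,"x": 0.02,"y": -0.004,"z": 0,"yaw": 0},{"hand": -1,"x": 0.035,"y": -0.006,"z": 0,"yaw": 0},{"hand": -1,"x": 0.04,"y": -0.007,"z": 0,"yaw": 0},{"hand": -1,"x": 0.04,"y": -0.007,"z": 0,"yaw": 0},{"hand": -1,"x": 0.04,"y": -0.007,"z": 0,"yaw": 0},{"hand": -1,"x": 0.04,"y": -0.007,"z": 0,"yaw": 0},{"hand": -1,"x": 0.035,"y": -0.006,"z": 0,"yaw": 0},{"hand": -1,"x": 0.025,"y": -0.003,"z": 0,"yaw": 0},{"hand": -1,"x": 0,"y": 0,"z": 0,"yaw": 0},{"hand": -1,"x": 0,"y": 0,"z": 0,"yaw": 0}])

```text
clock: 7.15
eef_pos: [546.0, -77.6, 115.7]
eef_rot: [3.141, 0.0, 1.467]
wrist_force: [-0.3, -0.2, -0.9]
finger_gap: 21.7
finger_force: 40.0
```

```bash
python3 - <<'E'
from h import *
snap('wrist','w2.png'); plan(546,-68,59)
E
```

```text
at [546.  -78.2 115.6] rot [3.141 0.    1.466] tool shift mm [10.1 -1.1 56.6] rows 1.1971581894230054 t 7.2 gap 22.118629950003836 F [ 0.2 -0.3 -1.5] 39.998504519462585
```

View pics/w2.png

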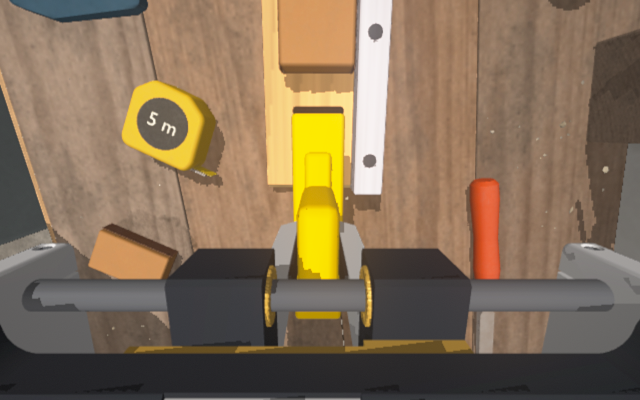

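The nose is at (293-343, 108) with the stick held. The block's rear top edge runs (279,66)-(354,68), and the fence's inner top edge runs (358,5)-(354,193).

```bash
python3 - <<'E'
from h import *
B=lambda u,v,z: back('w2.png',(u,v),z)[:2]
n=[B(293,108,93),B(343,108,93)];b=[B(279,66,46),B(354,68,46)]
f=[B(358,5,43),B(354,193,43)];g=[B(267,20,18),B(268,185,18)]
yaw=lambda a,b:np.arctan2(-(a-b)[0],(a-b)[1])
fy=yaw(*f);print('fence yaw',fy,yaw(*g),'fence end',f[1],np.linalg.norm(n[0]-n[1]),np.linalg.norm(b[0]-b[1]))
fy=-.104;nx=np.array([np.cos(fy),np.sin(fy)]);d=np.array([-nx[1],nx[0]]);o=f[1]-35*nx+180*d
print('jig origin',o)
N=np.mean(n,0);Bm=np.mean(b,0)
T=np.array([546,-78.2])
for k,p in dict(nose=N,blockrear=Bm,tcp=T,fence0=f[0],bd=g[1]).items(): print(k,p,(p-o)@nx,(p-o)@d)
E
```

```text
fence yaw -0.09594470847367453 -0.13634713025441617 fence end [578.56895405 -68.71868999] 33.02354186412838 59.26370260972074
jig origin [562.44433583 113.94218893]
nose [554.05428801   2.22638753] 3.2527951655686334 -111.98317957196141
blockrear [556.45557237  36.50819664] 2.0822205161732685 -77.63731581786409
tcp [546.  -78.2] 3.591299829754641 -192.81114986386652
fence0 [592.65303615  77.62433725] 33.815730351226925 -32.98557725204554
bd [499.53202474 -57.9709302 ] -44.7256358577 -177.51534274466428
```

arm_command(targets=[{"hand": -1,"x": 0,"y": 0,"z": 0.02,"yaw": 0},{"hand": -1,"x": 0,"y": 0,"z": 0.02,"yaw": 0},{"hand": -1,"x": 0,"y": 0,"z": 0.01,"yaw": 0},{"hand": -1,"x": 0,"y": 0,"z": 0.005,"yaw": 0},{"hand": -1,"x": 0,"y": 0,"z": 0,"yaw": 0},{"hand": -1,"x": 0,"y": 0,"z": 0,"yaw": 0}])

```text
clock: 7.8
eef_pos: [546.3, -78.0, 61.2]
eef_rot: [3.141, 0.0, 1.465]
wrist_force: [-0.2, -1.3, -1.5]
finger_gap: 21.7
finger_force: 40.0
```

arm_command(targets=[{"hand": -1,"x": 0.01,"y": 0,"z": 0.0015,"yaw": 0},{"hand": -1,"x": 0.01,"y": 0,"z": 0,"yaw": 0},{"hand": -1,"x": 0.008,"y": 0,"z": 0,"yaw": 0},{"hand": -1,"x": 0.004,"y": 0,"z": 0,"yaw": 0},{"hand": -1,"x": 0.004,"y": 0,"z": 0,"yaw": 0},{"hand": -1,"x": 0.004,"y": 0.0005,"z": 0,"yaw": 0},{"hand": -1,"x": 0.005,"y": 0.0005,"z": 0,"yaw": 0},{"hand": -1,"x": 0.006,"y": 0.0005,"z": 0,"yaw": 0},{"hand": -1,"x": 0.006,"y": 0.0005,"z": 0,"yaw": 0},{"hand": -1,"x": 0.006,"y": 0,"z": 0,"yaw": 0}])

```text
clock: 8.8
eef_pos: [554.7, -14.7, 59.0]
eef_rot: [3.141, -0.0, 1.465]
wrist_force: [-0.1, -2.3, 0.3]
finger_gap: 21.4
finger_force: 40.0
```

```bash
python3 - <<'E'
from h import *
a,_=snap('wrist','w3.png'); b,_=snap('top','t3.png')
c=cv2.resize(b[140:205,160:300],None,fx=4.57,fy=4.57,interpolation=cv2.INTER_CUBIC)[:,:640]
cv2.imwrite('pics/c3.png',np.vstack([a[:300],c])[:600,:,::-1]); plan(546,-68,59)
E
```

```text
at [554.6 -14.3  58.9] rot [-3.141 -0.     1.465] tool shift mm [-54.3  -2.9  -0.1] rows 1.1322573366215865 t 8.9 gap 21.551820276295206 F [-0.6 -0.4 -1.1] 39.99868869781494
```

View pics/c3.png

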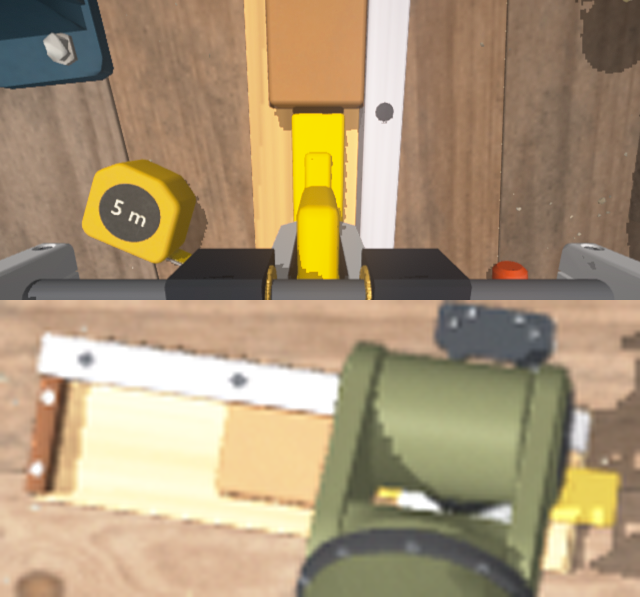

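Nose at (292-344, 108) flush behind the block, whose right side runs along the fence; the block is parallel. I'll continue the push.

arm_command(targets=[{"hand": -1,"x": 0.006,"y": 0,"z": 0,"yaw": 0},{"hand": -1,"x": 0.008,"y": 0.0003,"z": 0,"yaw": 0},{"hand": -1,"x": 0.01,"y": 0,"z": 0,"yaw": 0},{"hand": -1,"x": 0.01,"y": 0.0003,"z": 0,"yaw": 0},{"hand": -1,"x": 0.01,"y": 0,"z": 0,"yaw": 0},{"hand": -1,"x": 0.01,"y": 0.0003,"z": 0,"yaw": 0},{"hand": -1,"x": 0.01,"y": 0,"z": 0,"yaw": 0},{"hand": -1,"x": 0.01,"y": 0,"z": 0,"yaw": 0},{"hand": -1,"x": 0.008,"y": 0,"z": 0,"yaw": 0},{"hand": -1,"x": 0.006,"y": 0,"z": 0,"yaw": 0}])

```text
clock: 9.9
eef_pos: [564.8, 73.0, 59.0]
eef_rot: [3.142, -0.0, 1.465]
wrist_force: [-0.7, -1.3, -1.3]
finger_gap: 21.9
finger_force: 40.0
```

```bash
python3 - <<'E'
from h import *
o=np.array([562.2,112.6]);fy=-.104;nx=np.array([np.cos(fy),np.sin(fy)]);d=np.array([-nx[1],nx[0]])
plan(546,-68,59); p=manip.read_state()['eef_pos'][:2]-o; print('tcp in jig',p@nx,p@d,'remaining',63.5-80.8-p@d)
E
```

```text
at [564.8  73.   59. ] rot [ 3.142 -0.     1.465] tool shift mm [-142.2   -3.8   -0. ] rows 2.9627343821366057 t 9.9 gap 21.853701227484574 F [-0.7 -1.3 -1.3] 39.99852776527405
tcp in jig 6.704485195901076 -39.15292204881579 remaining 21.852922048815792
```

Now I'll close the last 22 mm slowly, watching the force.

arm_command(targets=[{"hand": -1,"x": 0.005,"y": 0,"z": 0,"yaw": 0},{"hand": -1,"x": 0.005,"y": 0,"z": 0,"yaw": 0},{"hand": -1,"x": 0.004,"y": 0,"z": 0,"yaw": 0},{"hand": -1,"x": 0.002,"y": 0,"z": 0,"yaw": 0},{"hand": -1,"x": 0.002,"y": 0,"z": 0,"yaw": 0}])

```text
clock: 10.4
eef_pos: [566.7, 90.1, 59.0]
eef_rot: [3.142, 0.0, 1.465]
wrist_force: [-0.2, -2.0, -2.1]
finger_gap: 21.8
finger_force: 40.0
```

arm_command(targets=[{"hand": -1,"x": 0.001,"y": 0,"z": 0,"yaw": 0},{"hand": -1,"x": 0.001,"y": 0,"z": 0,"yaw": 0}])

```text
clock: 10.6
eef_pos: [566.9, 92.0, 58.9]
eef_rot: [-3.142, 0.0, 1.465]
wrist_force: [-0.0, -0.7, -1.1]
finger_gap: 21.8
finger_force: 40.0
```

arm_command(targets=[{"hand": -1,"x": 0.001,"y": 0,"z": 0,"yaw": 0},{"hand": -1,"x": 0.001,"y": 0,"z": 0,"yaw": 0}])

```text
clock: 10.8
eef_pos: [567.1, 94.1, 59.0]
eef_rot: [3.142, 0.0, 1.465]
wrist_force: [0.5, -1.6, -1.2]
finger_gap: 21.4
finger_force: 40.0
```

arm_command(targets=[{"hand": -1,"x": 0.001,"y": 0,"z": 0,"yaw": 0},{"hand": -1,"x": 0.001,"y": 0,"z": 0,"yaw": 0}])

```text
clock: 11.0
eef_pos: [567.3, 95.6, 59.1]
eef_rot: [3.142, 0.001, 1.465]
wrist_force: [-2.3, -9.3, 2.4]
finger_gap: 21.8
finger_force: 40.0
```

```bash
python3 - <<'E'
from h import *
b,_=snap('top','t4.png'); w,_=snap('wrist','w4.png')
c=cv2.resize(b[140:205,160:300],None,fx=4.57,fy=4.57,interpolation=cv2.INTER_CUBIC)[:,:640]
cv2.imwrite('pics/c4.png',np.vstack([w[:300],c])[:600,:,::-1]);plan(546,-68,59)
E
```

```text
at [567.2  95.6  59. ] rot [-3.141e+00  1.000e-03  1.465e+00] tool shift mm [-164.9   -3.8    0. ] rows 3.4365291045638346 t 11.1 gap 21.98344453899594 F [-0.6 -6.  -0.5] 39.999375343322754
```

View pics/c4.png

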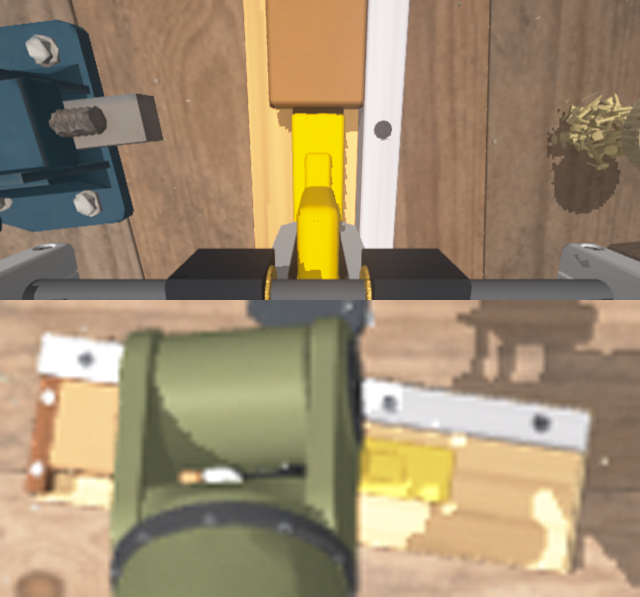

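The block is against the dark stop and flat on the fence, with the nose behind it and the push force risen to 9 N. I'll ease back 1 mm, set the stick down and release it.

arm_command(targets=[{"hand": -1,"x": -0.001,"y": 0,"z": 0.0005,"yaw": 0},{"hand": -1,"x": 0,"y": 0,"z": 0.0005,"yaw": 0},{"hand": -1,"x": 0,"y": 0,"z": 0,"yaw": 0}], newtons=10)

```text
clock: 11.4
eef_pos: [567.1, 95.2, 57.8]
eef_rot: [-3.141, -0.0, 1.465]
wrist_force: [0.9, -1.0, -0.9]
finger_gap: 21.8
finger_force: 10.0
```

arm_command(targets=[{"hand": 0.1,"x": 0,"y": 0,"z": 0,"yaw": 0},{"hand": 0.1,"x": 0,"y": 0,"z": 0,"yaw": 0},{"hand": 0.1,"x": 0,"y": 0,"z": 0,"yaw": 0},{"hand": 0.1,"x": 0,"y": 0,"z": 0,"yaw": 0},{"hand": 0.1,"x": 0,"y": 0,"z": 0,"yaw": 0},{"hand": 0.1,"x": 0,"y": 0,"z": 0,"yaw": 0},{"hand": 0.1,"x": 0,"y": 0,"z": 0,"yaw": 0}])

```text
clock: 12.1
eef_pos: [567.2, 95.1, 57.9]
eef_rot: [3.142, -0.0, 1.465]
wrist_force: [-0.2, 0.7, -0.1]
finger_gap: 51.9
finger_force: 0.0
```

Released. I'll lift straight up, then move back toward −y so the camera can see.

arm_command(targets=[{"hand": 0.1,"x": 0,"y": 0,"z": -0.015,"yaw": 0},{"hand": 0.1,"x": 0,"y": 0,"z": -0.03,"yaw": 0},{"hand": 0.1,"x": 0,"y": 0,"z": -0.03,"yaw": 0},{"hand": 0.1,"x": 0,"y": 0,"z": -0.03,"yaw": 0},{"hand": 0.1,"x": -0.03,"y": 0,"z": -0.02,"yaw": 0},{"hand": 0.1,"x": -0.04,"y": 0,"z": 0,"yaw": 0},{"hand": 0.1,"x": -0.04,"y": 0,"z": 0,"yaw": 0},{"hand": 0.1,"x": -0.04,"y": 0,"z": 0,"yaw": 0},{"hand": 0.1,"x": -0.03,"y": 0,"z": 0,"yaw": 0},{"hand": 0.1,"x": 0,"y": 0,"z": 0,"yaw": 0}])

```text
clock: 13.1
eef_pos: [547.8, -86.9, 184.2]
eef_rot: [3.141, 0.001, 1.461]
wrist_force: [0.2, 0.3, 0.5]
finger_gap: 51.8
finger_force: 0.0
```

```bash
python3 - <<'E'
from h import *
b,_=snap('top','t5.png'); w,_=snap('scene','s5.png')
c=cv2.resize(b[140:205,160:300],None,fx=4.57,fy=4.57,interpolation=cv2.INTER_CUBIC)[:,:640]
s=cv2.resize(w[120:215,230:433],(640,300),interpolation=cv2.INTER_CUBIC)
cv2.imwrite('pics/c5.png',np.vstack([s,c])[:600,:,::-1]);plan(546,-68,59)
E
```

```text
at [548.2 -84.1 183.8] rot [ 3.141 -0.     1.464] tool shift mm [ 15.7  -3.9 124.8] rows 2.622338756007648 t 13.2 gap 51.47026846230408 F [-0.8 -0.3  0.1] 0.0
```

View pics/c5.png

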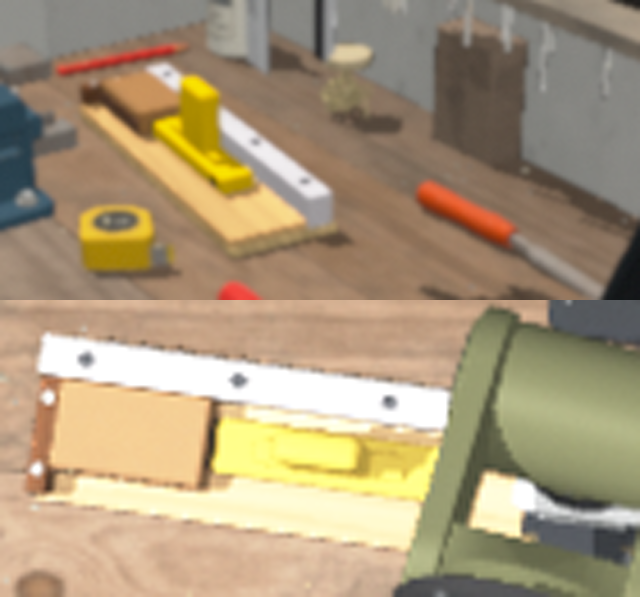

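The block rests against the stop at (50,430) and the fence. The stick stands upright behind it, with its nose at (215,445), and the arm is clear.

```bash
python3 -c "
from cell import manip
print(manip.sign_off())"
```

```text
the job is handed in; nothing more can be done
None
```

The sanding pass is done and handed in at about 13 s on the clock: the block rests flat against the fence and stop, and the push stick stands released and upright on the board behind it; the hand-in returned no verdict.

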